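# Shut the coolant feed valve under the splash doors

### The job

The grinding is over: slide the splash door with the upright pull fully back behind its neighbour and leave it there, with the neighbouring door still shut. Then turn the bar-handled coolant valve clockwise, as seen facing the plate, until its bar lies straight across the slope of the plate, along the row of valves. Do not touch the two round knobs beside it, leave the whetstone, bottle and brush where they are, and let go of everything at the end.

Things in the scene. Friction and masses are not known exactly. Their poses are not given: they have to be found in the camera images.
- console: Green coolant console on the bench, 228 mm deep (x), 544 wide (y), fixed. Origin: centre of its underside; x to its back, y left along the door tracks, z up; turned a little about z. A bare metal valve plate slopes up to the back at 0.5 rad (28.6 deg) from level, at the bottom of a well. Two clear metal-edged doors, side by side on a double track, cover the well.
- plate (a point): Point on the plate's surface at the middle valve place. Axes: x up the slope, (0.878, 0, 0.479) in console axes; y along the row; z the outward normal, (-0.479, 0, 0.878), up and towards the robot. Heights off the plate are along it. Valve places: y -65, 0, +65 mm. Sill (x below -70), rear block (x above 75), rails, cheek (y below -130) and parked doors (y above 110) rise up to 75 mm.
- rear_door (a joint): Clear splash door over the valves (right half), on the inner (lower) track, top face 62 mm off the plate; 250 mm wide. Slides along console +y (left), under the other door. 0 = shut, 0.235 m = fully back (end stop), clear of the valves; starts at 0 to 0.04. Friction about 1.5 N; stays where it is left.
- pull (a point): Grip point of the rear door's pull, an upright aluminium fin 12 mm thick along console y, 34 mm long up the slope, standing 36 mm off the door along the plate's normal. The point is in its middle, 22 mm above the door's face, 14 mm below the fin's top. It travels with the door, passing in front of the other door. Axes as the console's (not tilted).
- front_door (a joint): The neighbouring clear door over the left half, on the outer (upper) track, 68 to 72 mm off the plate, with only a low grip. 0 = shut; grows as it slides to console -y (right). Shut at the start and to stay shut.
- feed_valve (a joint): Angle of the bar-handled coolant valve: 0 = bar straight up and down the slope (open), grows clockwise as seen facing the plate, 1.57 rad = bar across the slope along console y (closed, end stop). Friction 0.06 N m, stays where it is left. Starts partly turned, 0.15 to 0.5 rad.
- feed_grip (a point): Grip point of the bar-handled valve: on its spindle, 40 mm off the plate. The black bar is 42 mm long, 12 mm thick, and spans 20 to 52 mm off the plate. The point turns with it: x along the bar, z the plate's outward normal. Which of the three places in the row it takes varies; the next round knob's axis is 65 mm away, its rim 45 mm.
- round_a: One of the two round black knobs (40 mm diameter, top 42 mm off the plate) that share the row with the bar valve, 65 mm or 130 mm from it axis to axis. Origin: where its spindle meets the plate; z is the plate's outward normal. Turns easily; not to be touched.
- round_b: The other round black knob, same size and origin. Turns easily; not to be touched.
- round_a_mark (a point): White mark on top of round knob a, 18 mm from its spindle; it shows whether the knob has turned.
- round_b_mark (a point): White mark on top of round knob b, 18 mm from its spindle.
- whetstone: Reddish whetstone block lying on the bench, 70 x 205 x 30 mm, loose. Origin: centre of its underside.
- oil_bottle: Grey bottle, 60 mm diameter, 160 mm tall, standing loose on the bench. Origin: centre of its underside.
- brush: Hand brush lying loose on the bench, handle along its own x. Origin: underside, near its middle.

How it is judged (in metres and radians):
On the way, in this order (a step that is already met when the one before it is completed fails the run):
1. the rear door is fully back behind its neighbour (value of joint rear_door above 0.215 m), for 0.2 s.
2. the bar valve is turned across the slope (value of joint feed_valve above 1.4 rad), for 0.2 s.
At the end, for the whole second after the job is handed in: The rear door is within 20 mm of fully back, the front door within 20 mm of shut, the bar valve within 10 degrees (0.17 rad) of its closed stop, both at rest, and the round knobs are as they were (marks within 4 mm) (value of joint rear_door above 0.215 m and value of joint front_door below 0.02 m and value of joint feed_valve above 1.4 rad and distance of each of round_a_mark, round_b_mark from where it was at the start of the episode below 0.004 m and velocity of joint rear_door between -0.02 and 0.02 m/s and velocity of joint feed_valve between -0.02 and 0.02 rad/s); the robot touches nothing.
It fails at once if a round knob is touched by the robot (over 1 N) or turned (contact force between any of the arm, the fingers and round_a above 1 N or contact force between any of the arm, the fingers and round_b above 1 N or distance of any of round_a_mark, round_b_mark from where it was at the start of the episode above 0.004 m).
It fails at once if the front door is slid more than 20 mm open (value of joint front_door above 0.02 m).
It fails at once if the whetstone, bottle or brush is shifted by more than 20 mm (distance of any of whetstone, oil_bottle, brush from where it was at the start of the episode above 0.02 m).
It also fails if it takes over 54 s, if anything falls off the work surface, if the arm or the gripper's body presses on something with over 40 N, if the wrist force passes 120 N, or if a joint passes its speed limit or range.

### The arm

A 6-joint arm with a two-finger parallel gripper is mounted at the origin on the work surface. World frame = base frame: x ahead of the robot, y to its left, z up, the work surface at z = 0. Lengths are in mm, angles in rad, forces in N, time in s.
With the tool pointing down it reaches from about 300 to 875 mm from the base axis. Payload 4.2 kg.
Tool frame: the origin (TCP) lies between the finger pads; the fingertips stand 25 mm ahead of it and the grasp point (between the pads) lies 6 mm ahead of it (tip_extent is the distance from the TCP to the fingertips, in mm); z points along the fingers, y is the line along which they close (so a half turn about z gives the same grasp; the last joint's range is limited). The gripper opens to 85 mm and grips with 20 to 120 N. Pads are 22 mm wide; open, the fingers measure 114 mm over their backs; the gripper's body (76 mm by 85 mm) begins 54 mm behind the grasp point. The pads swing forward as they close: fully open they stand 13 mm farther back than shut.
Start: joints at [1.112, 0.32, 1.565, -0, 1.257, -0.02], TCP at [244.295, 520.54, 229.338] pointing down, gripper open.
Joint ranges: [-3.11, 3.11], [-0.84, 2.01], [0.21, 2.61], [-1.34, 4.49], [0.05, 2.63], [-2.56, 2.56]. Speed limits (rad/s): [2.57, 2.57, 3.14, 3.14, 3.14, 3.14].

### API

Orientations are given as a unit quaternion [x, y, z, w].
In Python, from station import move_to, movel, movej, grip, pause, inverse_kinematics, state, get_image, camera_model, MotionError, sign_off, look_for, silhouettes, place_of, tip_extent gives the robot as it stands. Calls block until the motion is done:
- move_to(position, orientation): joint-space move of the TCP to a pose.
- movel(position, feed=150, attitude=None, f_stop=None): straight line of the TCP; attitude=None keeps the orientation; feed is the mean speed in mm/s. With f_stop (N) it stops when the force on the tool has changed by that much, and returns True; else False.
- movej(angles): joint-space move.
- grip(opening, effort=None): finger opening in mm; effort is the grip in N (None keeps the last); returns when the fingers have stopped.
- pause(seconds).
- inverse_kinematics(position, orientation): joint angles nearest the present ones, or None.
- state(): the state.
- get_image(name): name is "side" or "top" or "wrist"; returns the picture (384x512x3 uint8, red, green, blue); there is no depth.
- camera_model(name): a dict with "vfov" (degrees; the focal length in pixels is half the picture's height over the tangent of half this angle, whatever the lens; pixels are square), "cx", "cy" (the principal point, pixels), "origin" and "attitude" of the camera in the world; the wrist camera has in their place "T_tool_cam" (4x4, takes a point from camera to tool coordinates, whose origin is the TCP and whose axes are the flange's). Camera axes: x right, y down, z forward; pixel columns grow to the right and rows downward; lengths in mm; the calibration is good to about 2 mm. A picture is of the moment at which its call begins: read the wrist's pose just before it. camera_model takes no time and is no camera call.
A pose or a line that the arm cannot do raises MotionError and nothing moves.
- sign_off(): hands the job in; it is judged then, once.
Trained networks look in the newest picture that a camera, given by its name, has taken for a name from the list of things; names that differ only in an ending like _2 or _b are one class to them, and where a whole thing is asked for, a point or a joint stands for the part that bears it (a point fixed in the world has none). Each returns a list of dicts, best first, with "conf" (0 to 1); they miss things now and then, are a little off and sometimes report something else, mostly with a low value. They report only what shows in the picture. A call takes as long as a camera call.
- look_for(camera, thing): "extent" ([left, top, right, bottom] as shares, 0 to 1, of the picture: columns of its width, rows of its height, round what is visible of it).
- silhouettes(camera, thing): "pixels" (384x512 bool, what is visible of it) and "extent" ([left, top, right, bottom] as shares, 0 to 1, of the picture: columns of its width, rows of its height, round what is visible of it).
- place_of(camera, thing): "position" ([column, row] as shares, 0 to 1, of the picture: columns of its width, rows of its height: a listed point, or the origin of a listed thing).
The state is a dict: "t": time; "qpos": joint angles; "dq": joint speeds; "tau": joint torques, N m; "tool_pos": TCP position; "tcp_rot": TCP orientation; "contact_force": force on the tool from outside, world axes, zero at the start; "wrist_torque": the same for the moment, N m; "opening": finger opening in mm; "gripper_force": force on a finger pad.
Only numpy, scipy, OpenCV 4.12 (cv2) and the standard library are available. Lean on these libraries where they do the work, as an engineer would, in place of code of your own. Each camera call takes 0.05 s, during which the arm holds its last target. There are 200 camera calls.

## Working session

There is one attempt and no reset: what is moved stays moved. The work goes in short steps, each a Python script; the robot and the scene stay as the last script left them, time stands still between calls to the robot, and variables do not carry over. Pictures are saved under pics/ and viewed, at most 10 in all, crops included, and the job is handed in when it is done.

```bash
mkdir -p pics; ls
python3 - <<'E'
from station import *
import cv2,numpy as np
s=state();print(s['t'],s['tool_pos'],s['tcp_rot'])
for c in ['side','top','wrist']:
    im=get_image(c);cv2.imwrite(f'pics/{c}0.png',im[:,:,::-1]);print(c,camera_model(c))
    for t in ['console','plate','pull','feed_grip','round_a','round_a_mark','whetstone','oil_bottle','brush']:
        print(t,[(np.round(np.array(r['position'])*[512,384],1),round(r['conf'],2)) for r in place_of(c,t)][:4])
a=[cv2.imread(f'pics/{c}0.png') for c in ['side','top']]
cv2.imwrite('pics/a.png',cv2.resize(np.vstack(a),None,fx=.78,fy=.78))
E
```

```text
pics
0.0 [244.07118673 520.09981502 228.4852333 ] [ 2.17652057e-01  9.76026023e-01 -8.61241772e-04 -2.08805178e-04]
side {'vfov': 45.987123161206426, 'cx': 250.64244506755438, 'cy': 195.4935161619839, 'origin': array([  77.42989283, -196.95891536, 1590.29751261]), 'attitude': array([ 0.86432087, -0.47589624,  0.07992322, -0.14171968])}
console []
plate []
pull [(array([270.4, 204.7]), 0.7)]
feed_grip []
round_a []
round_a_mark []
whetstone [(array([323.2, 306.7]), 0.84)]
oil_bottle [(array([148.5, 153.6]), 0.82), (array([163.9, 210.6]), 0.59)]
brush [(array([166. , 212.6]), 0.98)]
top {'vfov': 55.1547816230514, 'cx': 254.91456118230627, 'cy': 193.10695737240178, 'origin': array([ 379.97418532,   54.85840563, 1477.52216556]), 'attitude': array([ 0.7111226 , -0.70200496,  0.02867728, -0.02590937])}
console []
plate []
pull [(array([273. , 189.5]), 0.71)]
feed_grip []
round_a []
round_a_mark []
whetstone [(array([348.2, 237.3]), 0.6)]
oil_bottle [(array([141.8, 195.3]), 0.63)]
brush [(array([186., 239.]), 0.68)]
wrist {'vfov': 69.78821077149536, 'cx': 249.2871731173992, 'cy': 189.4892399586508, 'T_tool_cam': array([[ 3.34703294e-04, -9.55872774e-01, -2.93780748e-01,
         7.55395521e+01],
       [ 9.99999154e-01,  6.89170465e-04, -1.10305483e-03,
        -1.52441281e-01],
       [ 1.25684510e-03, -2.93780130e-01,  9.55872196e-01,
        -1.43312693e+02],
       [ 0.00000000e+00,  0.00000000e+00,  0.00000000e+00,
         1.00000000e+00]])}
console []
plate []
pull []
feed_grip []
round_a []
round_a_mark []
whetstone []
oil_bottle [(array([303.5, 299.6]), 0.97)]
brush []
```

View pics/a.png

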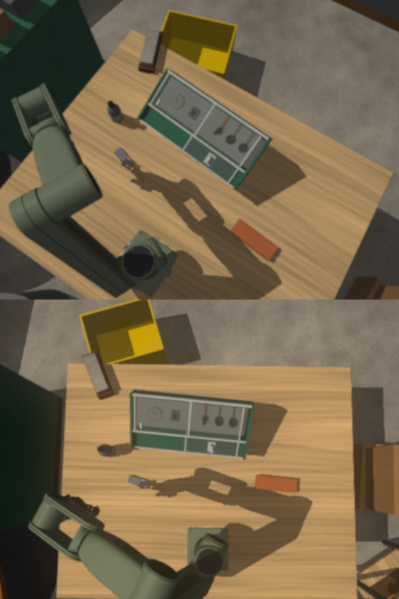

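The top view shows the console at about (165-325, 115-205 px) and the pull at about (272, 190). The valves sit behind the right door at about (263-300, 147 px), and the leftmost looks like the bar. I'll zoom in and triangulate.

```bash
cat > h.py <<'E'
import numpy as np,cv2
from scipy.spatial.transform import Rotation as R
from station import *
def cam(c,st=None):
    m=camera_model(c);f=192/np.tan(np.radians(m['vfov']/2))
    if 'T_tool_cam' in m:
        T=m['T_tool_cam'];Rt=R.from_quat(st['tcp_rot']).as_matrix()
        return f,m['cx'],m['cy'],Rt@T[:3,3]+st['tool_pos'],Rt@T[:3,:3]
    return f,m['cx'],m['cy'],np.array(m['origin']),R.from_quat(m['attitude']).as_matrix()
def ray(C,p):
    f,cx,cy,o,A=C;d=A@np.array([(p[0]-cx)/f,(p[1]-cy)/f,1]);return o,d/np.linalg.norm(d)
def proj(C,P):
    f,cx,cy,o,A=C;q=(np.atleast_2d(P)-o)@A;return np.c_[cx+f*q[:,0]/q[:,2],cy+f*q[:,1]/q[:,2]]
def tri(obs):
    M=0;b=0
    for C,p in obs:
        o,d=ray(C,p);Q=np.eye(3)-np.outer(d,d);M=M+Q;b=b+Q@o
    return np.linalg.solve(M,b)
E
python3 - <<'E'
from h import *
print(tri([(cam('side'),[270.4,204.7]),(cam('top'),[273,189.5])]))
print(tri([(cam('side'),[148.5,153.6]),(cam('top'),[141.8,195.3])]))
t=cv2.imread('pics/top0.png')[108:213,155:335];s=cv2.imread('pics/side0.png')[80:250,170:355]
f=lambda a,k:cv2.resize(a,None,fx=k,fy=k,interpolation=cv2.INTER_CUBIC)
cv2.imwrite('pics/b.png',f(t,4.4))
E
```

```text
[495.70570428 -14.68598979 165.24775862]
[479.17920723 517.01865038 -29.22604867]
```

View pics/b.png

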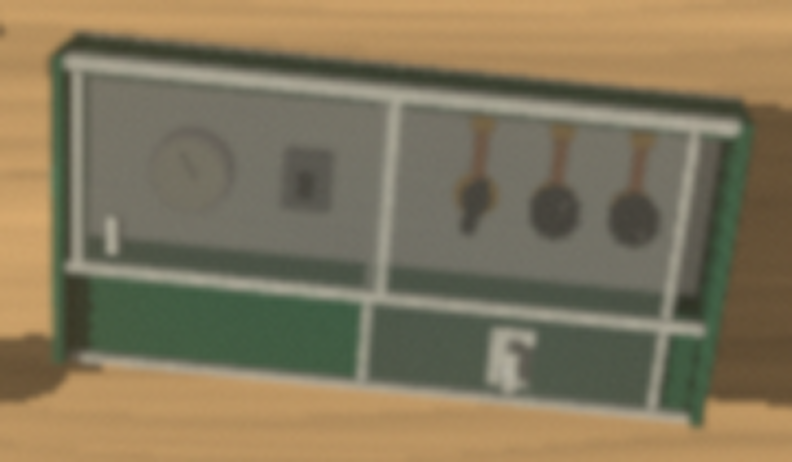

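```bash
cat >> h.py <<'E'
def Q(yaw,tilt=0.5,spin=0.):
    # tool z along minus plate normal, tool y along console y (spin about the plate normal)
    Rc=R.from_euler('z',yaw).as_matrix();s,c=np.sin(tilt),np.cos(tilt)
    up=np.array([c,0,s]);n=np.array([-s,0,c]);M=np.c_[up,[0,1,0],n]@R.from_euler('z',spin).as_matrix()
    return R.from_matrix(Rc@np.c_[-M[:,0],M[:,1],-M[:,2]]).as_quat()
E
python3 - <<'E'
from h import *
q=Q(-.09)
p=state()['tool_pos'];print(inverse_kinematics([500,30,330],q))
movel([p[0],p[1],330],feed=250)
move_to([500,30,330],q)
s=state();print(s['t'],s['tool_pos'],s['qpos'])
im=get_image('wrist');cv2.imwrite('pics/w1.png',im[:,:,::-1])
for t in ['console','plate','pull','feed_grip','round_a','round_a_mark','rear_door']:
    print(t,[(np.round(np.array(r['position'])*[512,384],1),round(r['conf'],2)) for r in place_of('wrist',t)][:4])
np.save('s1.npy',s,allow_pickle=True)
E
```

```text
[ 0.09266322 -0.08608425  1.88492217 -0.11586165  0.8531153  -1.33369629]
4.025 [500.21734411  30.52954374 329.95691752] [ 0.09357326 -0.08557683  1.88452678 -0.11564666  0.85312338 -1.3335264 ]
console []
plate []
pull [(array([210.4,  98. ]), 0.61)]
feed_grip []
round_a []
round_a_mark []Traceback (most recent call last):
  File "<stdin>", line 9, in <module>
ValueError: it knows: brush, console, feed_grip, oil_bottle, plate, pull, round, round_a_mark, round_b_mark, whetstone
```

View pics/w1.png

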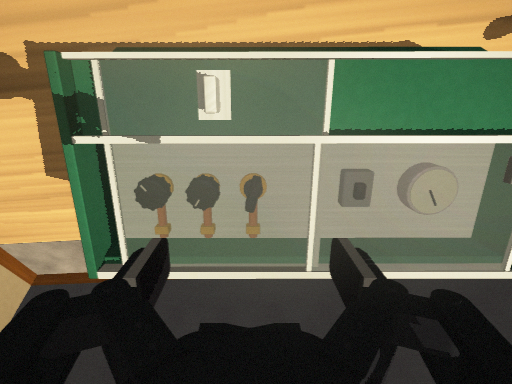

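The wrist view shows the pull's fin at (211, 96 px) and the knob tops at (153, 192) and (203, 192). The bar is at (253, 190) in the +65 place. The rails run level in the picture, so the yaw is about -0.09.

Run:
```python
from h import *
s=np.load('s1.npy',allow_pickle=True).item() if __import__('os').path.exists('s1.npy') else state()
W=cam('wrist',s);T=cam('top');S=cam('side');np.save('s1.npy',s,allow_pickle=True)
print('all',P:=tri([(S,[270.4,204.7]),(T,[273,189.5]),(W,[210.4,98])]))
print('TW',tri([(T,[273,189.5]),(W,[210.4,98])]),'SW',tri([(S,[270.4,204.7]),(W,[210.4,98])]))
for C in (S,T,W): print(proj(C,P))
k1=tri([(T,[280.7,155.7]),(W,[203,192])]);k2=tri([(T,[298.9,157.8]),(W,[153,192])]);b=tri([(T,[263,152.5]),(W,[253,190])]);print(k1,k2,b)
# yaw: mid rail direction
for a,c in (([80,140],[500,138.5]),([110,276],[500,274])):
    h=235
    pts=[]
    for p in (a,c):
        o,d=ray(W,p);pts.append(o+d*(180-o[2])/d[2])
    v=pts[1]-pts[0];print('yaw',-np.arctan2(v[0],v[1]))
```

```text
all [498.31430771 -12.92637755 152.67353168]
TW [497.1843828  -12.43978584 154.00665544] SW [502.66682421 -12.15425186 143.97572376]
[[270.03132075 204.96702489]]
[[272.4473252  188.98065148]]
[[207.79448374  97.88586052]]
[616.88021552 -40.61431242 172.18933876] [ 610.26408191 -105.46033629  172.86586154] [629.71363231  23.22117741 161.57099591]
yaw -0.08402338943049018
yaw -0.07606779570867502
```

```bash
cat >> h.py <<'E'
YAW=-.085
Rc=R.from_euler('z',YAW).as_matrix()
N=Rc@[-np.sin(.5),0,np.cos(.5)];UP=Rc@[np.cos(.5),0,np.sin(.5)];Y=Rc@[0,1,0]
E
python3 - <<'E'
from h import *
P=np.array([498.,-12.7,153.]);q=Q(YAW)
grip(50,40)
move_to(P+N*80,q)
print(movel(P+N*11,feed=70,f_stop=8),state()['contact_force'])
grip(0,40);s=state();print(s['t'],s['opening'],s['gripper_force'],s['contact_force'],s['tool_pos'],P+N*11)
im=get_image('wrist');cv2.imwrite('pics/w2.png',im[:,:,::-1])
E
```

```text
False [-0.04334539  0.20484801  0.20914007]
6.925 10.688794715190342 40.4946631193161 [-4.27636334  1.33943762  6.48843893] [492.79906324 -12.18195043 163.22037031] [492.74535878 -12.25227671 162.65340818]
```

View pics/w2.png

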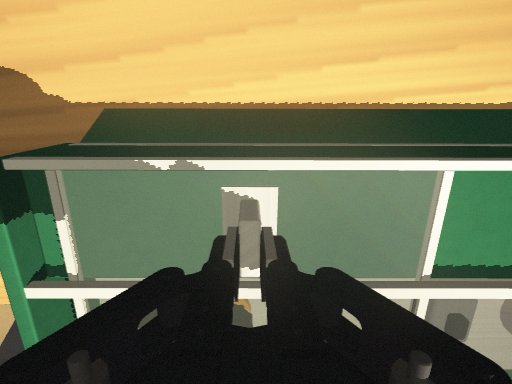

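The fin is between the pads, at about (250, 235 px). There is about 8 N along the normal, so I'll back off 4 mm, regrip and slide.

Run:
```python
from h import *
grip(30);p=state()['tool_pos'];movel(p+N*4,feed=40);print(state()['contact_force'])
grip(0,40);p=state()['tool_pos'];print(state()['contact_force'],state()['opening'])
r=movel(p+Y*242,feed=70,f_stop=15);s=state();print(r,s['t'],s['contact_force'],(s['tool_pos']-p)@Y,s['opening'])
im=get_image('wrist');cv2.imwrite('pics/w3.png',im[:,:,::-1])
im=get_image('top');cv2.imwrite('pics/t3.png',cv2.resize(im[:,:,::-1][90:220,140:340],None,fx=3,fy=3))
```

```text
[ 0.56361929  0.13738092 -0.01266908]
[-1.78217024  0.17954316  4.39991689] 10.851022031466693
True 10.5667 [ 1.66475003 -2.28348751  3.7183952 ] 217.8012654667841 10.979134385881885
```

View pics/t3.png

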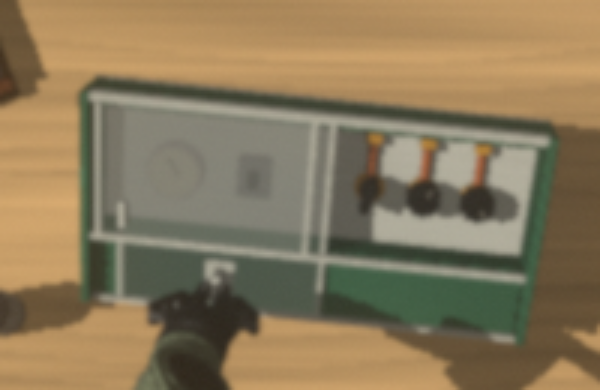

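The doors' edges are within about 15 mm of each other. I'll push again to confirm this is the end stop.

Run:
```python
from h import *
p=state()['tool_pos']
r=movel(p+Y*12,feed=20,f_stop=18);s=state();print(r,s['contact_force'],(s['tool_pos']-p)@Y)
pause(.3);print(state()['contact_force'])
grip(40);p=state()['tool_pos'];movel(p+N*60,feed=120);p=state()['tool_pos']
# view pose over valves
v=np.array([629,23,162.])
move_to(v+N*135+UP*-70+Y*-40,Q(YAW));pause(.3)
s=state();print(s['t'],s['tool_pos']);np.save('s2.npy',s,allow_pickle=True)
im=get_image('wrist');cv2.imwrite('pics/w4.png',im[:,:,::-1])
for t in ['plate','pull','feed_grip','round','round_a_mark']:
    print(t,[(np.round(np.array(r['position'])*[512,384],1),round(r['conf'],2)) for r in place_of('wrist',t)][:4])
for t in ['feed_grip','round']:
    for i,r in enumerate(silhouettes('wrist',t)):
        m=r['pixels'];y,x=np.nonzero(m);print(t,r['conf'],x.mean(),y.mean(),m.sum(),cv2.minAreaRect(np.c_[x,y].astype(np.float32)))
```

```text
True [ 0.08646125 -2.67924829  3.48083158] -0.027291041691622338
[ 0.06855398 -0.73089066  2.26018969]
13.5333 [499.96451126  -5.13527203 246.62543045]
plate [(array([229.5, 233.3]), 0.92)]
pull []
feed_grip [(array([287.7, 252.1]), 0.94), (array([227.1, 232.9]), 0.15)]
round [(array([176.9, 234.7]), 0.72), (array([148.2, 235.3]), 0.64), (array([228.4, 232.8]), 0.59)]
round_a_mark [(array([219.2, 263. ]), 0.57)]
feed_grip 0.67 280.07494145199064 248.82435597189695 427 ((279.5, 250.0), (46.0, 13.0), 90.0)
round 0.89 163.45630317092034 245.35576179427687 1293 ((163.4558868408203, 245.0735321044922), (35.15721130371094, 44.9326286315918), 30.963756561279297)
round 0.78 228.64177777777778 246.056 1125 ((229.76194763183594, 246.38243103027344), (43.10395812988281, 30.610057830810547), 88.21009063720703)
```

View pics/w4.png

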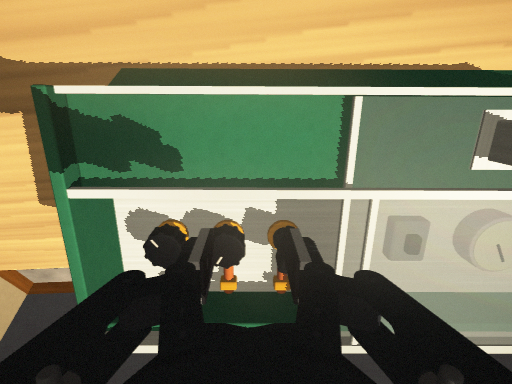

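The stop is confirmed: the door didn't move under 18 N. The fingers hide the valves at rows above 230 px, so I'll shift the camera up the slope and take two views.

Run:
```python
from h import *
v=np.array([629,23,162.]);S=[]
for i,off in enumerate([N*135-UP*8-Y*70,N*135-UP*8+Y*30]):
    movel(v+off,feed=150) ;pause(.3)
    s=state();S.append(s);print(s['t'])
    im=get_image('wrist');cv2.imwrite(f'pics/w5{i}.png',im[:,:,::-1])
    for t in ['plate','feed_grip','round','round_a_mark']:
        print(t,[(np.round(np.array(r['position'])*[512,384],1),round(r['conf'],2)) for r in place_of('wrist',t)][:4])
    for r in silhouettes('wrist','feed_grip')[:1]:
        y,x=np.nonzero(r['pixels']);print(r['conf'],cv2.minAreaRect(np.c_[x,y].astype(np.float32)))
np.save('s5.npy',S,allow_pickle=True)
a=[cv2.imread(f'pics/w5{i}.png')[100:290,100:400] for i in (0,1)]
cv2.imwrite('pics/w5.png',cv2.resize(np.vstack(a),None,fx=1.57,fy=1.57))
```

```text
14.8417
plate [(array([253.2, 182.8]), 0.59)]
feed_grip [(array([320.8, 193.2]), 0.56), (array([246.1, 210.1]), 0.54)]
round [(array([200. , 182.5]), 0.79)]
round_a_mark [(array([244.8, 210.7]), 0.83)]
0.65 ((315.9278564453125, 192.41238403320312), (31.27266502380371, 45.69057846069336), 23.96249008178711)
16.2583
plate [(array([165.5, 184.2]), 0.67)]
feed_grip [(array([220.1, 195.2]), 0.59)]
round [(array([164.5, 182.8]), 0.96), (array([113.9, 185.1]), 0.94)]
round_a_mark [(array([147.2, 209.7]), 0.69)]
0.61 ((222.0596160888672, 193.5047607421875), (23.564714431762695, 47.8072624206543), 4.5739216804504395)
```

View pics/w5.png

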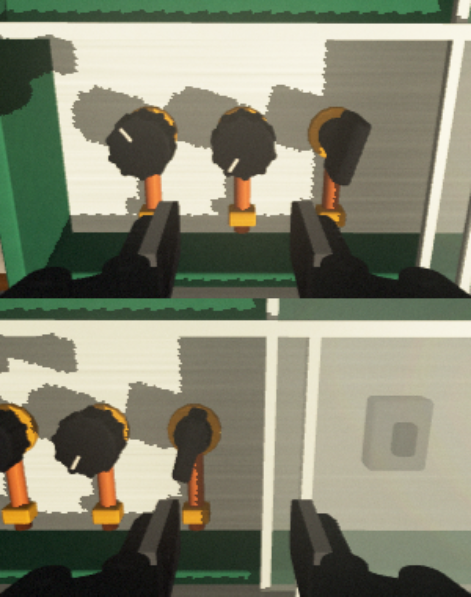

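Run:
```python
from h import *
from scipy.optimize import least_squares
s2=np.load('s2.npy',allow_pickle=True).item();s5=np.load('s5.npy',allow_pickle=True)
C=[cam('wrist',s) for s in (s2,*s5)]
ob=[(0,0,0,[229.5,233.3]),(0,65,40,[287.7,252.1]),(0,-65,0,[176.9,234.7]),
(1,0,0,[253.2,182.8]),(1,-65,0,[200,182.5]),(1,65,40,[320.8,193.2]),
(2,0,0,[165,183.5]),(2,-65,0,[113.9,185.1]),(2,65,40,[220.1,195.2])]
def ax(yw):
    r=R.from_euler('z',yw).as_matrix();return r@[0,1,0],r@[-np.sin(.5),0,np.cos(.5)]
def f(p):
    y,n=ax(p[3]/100);return np.concatenate([proj(C[i],p[:3]+y*a+n*h)[0]-z for i,a,h,z in ob])
r=least_squares(f,[630,-40,140,-8.5],loss='soft_l1');p=r.x
print(p,np.round(r.fun.reshape(-1,2),1))
y,n=ax(p[3]/100);g=p[:3]+65*y+40*n;print('grip',g,'tri',tri([(C[i],z) for i,a,h,z in ob if h]))
pull=np.array([498,-12.7,153]);print('pull height',(pull-p[:3])@n)
# bar direction at its top (52 mm): from image ends in view 2
def onp(c,px,h):
    o,d=ray(c,px);q=p[:3]+n*h;return o+d*(((q-o)@n)/(d@n))
up=np.cross(y,n)
# silhouettes of the bar top from crop pixel readings (x/1.57+100, y/1.57+100 [view 2: -298.5 first])
for c,a,b in((C[1],[360,113],[338,182]),(C[2],[196,408-298],[180,478-298])):
    A,B=[onp(c,np.array(k)/1.57+100,52) for k in (a,b)];d=B-A;print('bar',np.linalg.norm(d),'theta',np.arctan2(-d@y,d@up),'mid y,x',((A+B)/2-p[:3])@y,((A+B)/2-p[:3])@up)
```

```text
[636.53479928 -40.67601994 142.16571494  -5.71713715] [[-0.1  0.1]
 [-0.4 -2.8]
 [-1.1 -0.6]
 [ 2.2  1.5]
 [-1.3  2.9]
 [-0.1  0.9]
 [ 3.7  0.1]
 [-1.4 -0.3]
 [ 1.5 -1.9]]
grip [621.10322495  25.31356006 177.26901742] tri [616.39731703  24.66479503 182.72944771]
pull height 76.58297429586536
bar 45.19283753333793 theta 0.24400971227287716 mid y,x 63.32995901617205 -3.5784817845031833
bar 45.957764598444435 theta 0.2689643852677879 mid y,x 64.62776331904527 -4.2855222389413115
```

The bar is at theta ≈ 0.26 in the +65 place. Next I approach, grip it, and turn in small steps while checking the force.

```bash
sed -i 's/^YAW=.*/YAW=-.075/' h.py
python3 - <<'E'
from h import *
G=np.array([618.5,24.7,179.]);q=Q(YAW,spin=-.26)
print(inverse_kinematics(G+N*10,Q(YAW,spin=-1.6)))
grip(36,30)
move_to(G+N*110,q)
print(movel(G+N*45,feed=100,f_stop=6));f0=state()['contact_force']
r=movel(G+N*10,feed=50,f_stop=5);s=state();print(r,f0,s['contact_force'],(s['tool_pos']-G)@N)
if not r:
    grip(0,25);s=state();print(s['t'],s['opening'],s['gripper_force'],s['contact_force'],s['wrist_torque'],s['qpos'])
im=get_image('wrist');cv2.imwrite('pics/w6.png',im[:,:,::-1])
E
```

```text
[ 0.05432976  0.21596134  1.93448465 -0.12975924  0.49820283  0.2569785 ]
False
False [ 0.20202426 -0.17864384 -0.18862145] [0.00335969 0.430437   0.1447072 ] 10.004627752392972
19.0167 10.219198102909944 24.440670632757246 [-2.02641905  1.16260734  1.59386346] [0.29528823 0.25183584 0.08353031] [ 0.05456835  0.21535521  1.93419955 -0.12940613  0.49815226 -1.08295061]
```

View pics/w6.png

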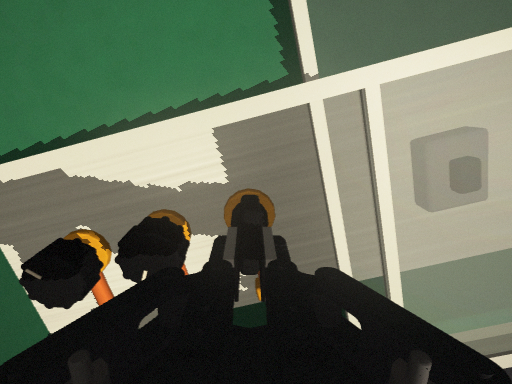

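The bar is held between the pads at about (250, 235 px), clear of the knobs. Turning now.

Run:
```python
from h import *
p=state()['tool_pos'].copy()
for th in (.45,.65,.85,1.05,1.25,1.42,1.55,1.61):
    movel(p,feed=30,attitude=Q(YAW,spin=-th))
    s=state();F=s['contact_force'];d=F*.12;d-=N*(d@N);k=np.linalg.norm(d)
    print(round(th,2),round(s['t'],1),'N',round(F@N,1),'up',round(F@UP,1),'y',round(F@Y,1),'tq',round(s['wrist_torque']@N,2),round(s['opening'],1))
    p=p+d*min(1,2/(k+1e-9))
    if np.linalg.norm(F)>30: print('high');break
im=get_image('wrist');cv2.imwrite('pics/w7.png',im[:,:,::-1])
```

```text
0.45 19.4 N 1.3 up 0.5 y 1.6 tq -0.03 10.8
0.65 19.8 N 0.6 up 0.1 y 2.7 tq -0.01 10.5
0.85 20.1 N 0.6 up 1.0 y 4.7 tq 0.05 10.3
1.05 20.5 N -0.6 up 1.9 y 0.5 tq -0.03 10.4
1.25 20.8 N -0.6 up 1.3 y 1.0 tq 0.01 10.3
1.42 21.1 N -0.9 up 2.9 y 0.5 tq -0.03 10.5
1.55 21.4 N -0.9 up 2.8 y -2.0 tq 0.03 10.5
1.61 21.7 N -0.7 up 3.3 y -0.2 tq 0.21 10.2
```

View pics/w7.png

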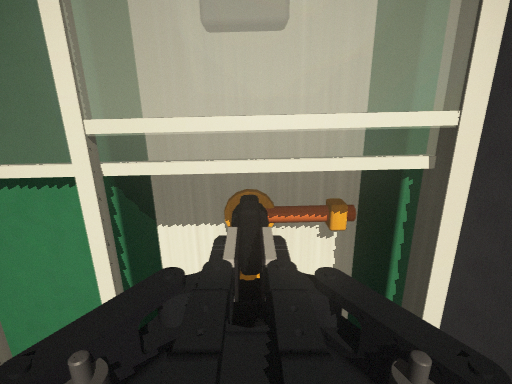

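The bar lies along the row and the torque rose at the stop. I'll release, retreat and check.

Run:
```python
from h import *
grip(32);p=state()['tool_pos'];movel(p+N*100,feed=100)
v=np.array([619,24.7,179.]);move_to(v+N*135-UP*8+Y*20,Q(YAW));pause(.3)
s=state();print(s['t'],s['contact_force'])
im=get_image('wrist');cv2.imwrite('pics/w8.png',im[:,:,::-1])
```

```text
24.875 [0.03963002 0.53592421 0.4153441 ]
```

View pics/w8.png

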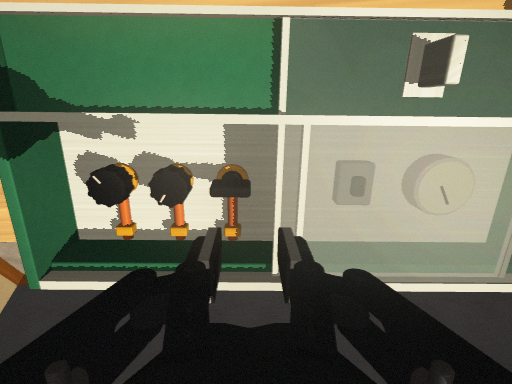

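The bar at (231, 187 px) lies along the row, the door is back, both knob marks look unchanged and the gripper is clear.

```bash
python3 -c "
from station import *
print(sign_off())"
```

```text
the job is handed in; nothing more can be done
None
```

I've handed the job in: the rear door is fully back against its stop with the neighbouring door still shut, and the bar valve is turned across the slope to its stop. The knobs look unturned, the gripper is clear of everything, and about 25 s of the 54 s were used. The verdict wasn't shown, and I didn't re-measure the whetstone, bottle and brush at the end.

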